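# Fit up a filler box: seat the weld boss, hold the sprung flap at the protractor's angle

### The job

We are fitting up this truck filler box for tack welding. Take the round steel boss that matches the round seat in the box's front deck, set it fully down and flat in the seat without dropping it, and let go of it while the flap is still shut; then lift the spring-hinged flap by its bar handle until it lies in line with the orange protractor blade, and finish holding it still at that angle, gripper on the handle, so that I can tack the stay. Leave the protractor's setting, the other bosses and the tools on the bench as they are.

Things in the scene. Friction and masses are not known exactly. Their poses are not given: they have to be found in the camera images.
- round_boss: the weld boss to seat: round steel disc, 50 mm diameter, 22 mm tall, 1.5 mm chamfers, about 0.32 kg, a flat black 20 mm bore mark on its top; stands flat on the 5 mm layout plate. Origin: centre of its underside, z up its axis
- filler_box: red-brown steel box, 330 (x) by 260 (y) by 100 mm tall, fixed. Origin: centre of its underside; x points from its front (robot side) to its rear, y left, z up; turned up to 0.25 rad. The front 120 mm of its top is a dark deck plate, top at 100 mm, with the round seat; behind it the grey flap, 178 by 252 by 3 mm, hinged along the rear. Clamps, 55 mm high, stick out 100 mm behind it
- seat (a point): centre of the mouth of the round seat in the deck's top, 100 mm above the bench, 60 mm behind the box's front edge: blind pocket, 53 mm diameter, 6 mm deep, 1.5 mm chamfer; axes as the box's. With the boss home its underside lies 6 mm below this point and 16 mm of it stands above the deck
- flap (a joint): angle of the flap in rad: 0 shut (level; it starts so), growing as its front edge rises, stop at 1.75. It turns about the line through flap_hinge along the box's y. Its spring (0.48 N m + 0.6 N m/rad) and weight (0.75 kg, 0.71 N m times cos angle) pull it shut: 8 to 10 N at the handle; it falls shut if let go
- flap_handle (a point): the flap's handle, origin at the middle of the bar: round steel bar, 10 mm diameter, 110 mm long, along the box's y, on two end posts; its axis is 45 mm above the flap's top face (148 mm above the bench when shut), 30 mm behind the flap's front edge, 150 mm ahead of and 46.5 mm above the hinge line. Turns with the flap, axes too. The rules call the bar flap_c2
- flap_hinge (a point): middle of the flap's hinge line, at 101.5 mm above the bench, 300 mm behind the box's front edge; axes as the box's. Fixed
- flap_edge (a point): front left corner of the flap, 178 mm ahead of the hinge line, in the flap's plane; turns with it; its x axis lies in the flap, towards the hinge
- protractor_blade (a joint): angle of the orange protractor blade in rad above level, measured as the flap's: the flap is in line with the blade when both joints read the same. Set somewhere from 0.42 to 0.75; stiff; do not move it
- blade_tip (a point): point near the free (front) end of the orange blade, 200 mm from its pivot, which lies on the flap's hinge line. Blade: strip 16 mm wide, 3 mm thick, standing 20 mm outside the box's left (+y) wall, over a 116 mm aluminium dial; its x axis runs along the blade towards the pivot
- layout_plate: dark steel plate 240 by 240 by 5 mm lying on the bench (fixed) with the three bosses on it, their centres about 110 to 130 mm apart. Origin: centre of its underside
- square_boss: bystander on the layout plate: square steel boss 46 by 46 by 22 mm with a bore mark. Origin: centre of its underside
- wide_boss: bystander on the layout plate: round steel boss 66 mm in diameter, 22 mm tall, too wide for the seat, a black 32 mm bore mark. Origin: centre of its underside
- chipping_hammer: bystander: chipping hammer, 270 mm long, lying on the left of the bench; origin at the end of its handle
- wire_brush: bystander: wire brush with a wooden back, 290 mm long, lying on the right of the bench
- spray_can: bystander: blue spray can, 66 mm diameter, 190 mm tall, at the back of the bench
- setup_magnet: bystander: red square welding magnet, 90 mm high, standing at the back of the bench
- wire_spool: bystander: copper-coloured spool of welding wire, 100 mm diameter, 45 mm tall, on the left of the bench
Mind the look-alikes: they are no part of the job. Leave any green, turquoise or yellow look-alike of the round_boss alone.

How it is judged:
By the outcome, as a careful person would: the job done as asked, in the order asked, and still so for the second after the job is handed in, while the arm keeps its last pose, push and grip.
It also fails if it takes over 53 s, if anything falls off the work surface, if the arm or the gripper's body presses on something with over 40 N, if the wrist force passes 120 N, or if a joint passes its speed limit or range.

### The arm

A 6-joint arm with a two-finger parallel gripper is mounted at the origin on the work surface. World frame = base frame: x ahead of the robot, y to its left, z up, the work surface at z = 0. Lengths are in m, angles in degrees, forces in N, time in s.
With the tool pointing down it reaches from about 0.35 to 0.875 m from the base axis. Payload 4.2 kg.
Tool frame: the origin (TCP) lies on the centre line of the jaws, within the pads' length; the fingertips stand 25 mm ahead of it and the grasp point (between the pads) lies 6 mm ahead of it (finger_overhang is the distance from the TCP to the fingertips, in m); z points along the fingers, y is the line along which they close (so a half turn about z gives the same grasp; the last joint's range is limited). The gripper opens to 87 mm and grips with 3 to 60 N. Pads are 19 mm wide; open, the fingers measure 117 mm over their backs; the gripper's body (75 mm by 190 mm) begins 51 mm behind the grasp point.
Start: joints at [-52.105, 22.042, 0.453, 0, -68.411, -14.817], TCP at [0.245, -0.575, 0.248] pointing down, gripper open.
Joint ranges: [-179.83, 179.83], [-69.29, 118.12], [-61.27, 80.66], [-181.25, 117.63], [-171.15, -9.14], [-177.46, 177.46]. Speed limits (degrees/s): [159.86, 159.86, 180, 180, 180, 180].

### API

Orientations are given as a 3x3 rotation matrix whose columns are the frame's x, y, z axes.
In Python, from station import sense, capture, finish_job, spot_in, tip_of, finger_overhang gives the robot as it stands. The module is installed in compiled form; this text tells all that it offers.
- The arm moves only by the tool servo_tool, never from a script. Its arguments are lists of equal length, an entry for each row: "slide": the shift along the tool's x, y, z in m, a list of three; "spin": the turn about the tool's z in degrees; "grip": the closure, from 0 (fully open) to 1 (shut). A call has exactly 5 rows; each row is the pose to reach, as a shift and turn from the pose commanded when the call began, along the tool's axes at that moment; what a row does not reach only later rows make up. A row lasts 1/12 s, in which the tool goes at most 41.7 mm and 7.16 degrees, less where a joint would pass 70% of its speed; a pose out of reach is approached as far as the arm can. A call with a gripper value outside its range is refused whole. The fingers move at their own pace and stop on an object; the grip force is fixed at half the most. Time passes only in rows, so rows that repeat a pose let the fingers close, or fill a call up. It gives the time, the measured TCP pose, the force, the opening and the grip force at its end, in the units of the state.
- sense(): the state, without advancing time (a new reading comes with each control period).
- capture(name): name is "side" or "top"; returns a dict with "pixels" (384x512x3 uint8, blue, green, red), "depth" (384x512 float32, m along the optical axis (not along the pixel's ray), 0 where there is no reading), "fx", "fy", "cx", "cy" (pixels), "R" (3x3) and "t" (3): a world point X has camera coordinates R X + t. Camera axes: x right, y down, z forward; pixel columns grow to the right and rows downward; lengths in m; the calibration is good to about 2 mm. A picture is of the moment at which its call begins.
- finish_job(): hands the job in; it is judged then, once.
Trained networks look in the newest picture that a camera, given by its name, has taken for a name from the list of things; names that differ only in an ending like _2 or _b are one class to them, and where a whole thing is asked for, a point or a joint stands for the part that bears it (a point fixed in the world has none). Each returns a list of dicts, best first, with "conf" (0 to 1); they miss things now and then, are a little off and sometimes report something else, mostly with a low value. They report only what shows in the picture. A call takes as long as a camera call. They do not tell look-alikes from the thing itself.
- spot_in(thing, camera): "point" ([x, y, z] in m, in world coordinates, good to about 4 mm: the middle of the surface that is visible of it).
- tip_of(thing, camera): "point" ([x, y, z] in m, in world coordinates, good to about 4 mm: a listed point, or the origin of a listed thing).
The state is a dict: "time_s": time; "joints": joint angles; "joint_velocities": joint speeds; "effort": joint torques, N m; "tcp_pos": TCP position; "ee_rot": TCP orientation; "wrist_force": force on the tool from outside, world axes, zero at the start; "moment": the same for the moment, N m; "gripper_width": opening from 0.0 (shut) to 1.0 (fully open); "gripper_force": force on a finger pad.
Only numpy, scipy, OpenCV 4.12 (cv2) and the standard library are available. Lean on these libraries where they do the work, as an engineer would, in place of code of your own. Each camera call takes 0.05 s, during which the arm holds its last target. There are 200 camera calls.

## Working session

There is one attempt and no reset: what is moved stays moved. The work goes in short steps, Python scripts to look and compute and a tool call to move; the robot and the scene stay as the last step left them, time stands still between calls to the robot, and variables do not carry over. Pictures are saved under pics/ and viewed, at most 10 in all, crops included, and the job is handed in when it is done.

Besides the shell and the picture viewer there is one more tool, called after "Call:" as name(argument=value, ...), one argument or row to a line, values as JSON. servo_tool: Moves the arm, as the interface text tells. Its arguments: {"type":"object","properties":{"slide":{"type":"array"},"spin":{"type":"array"},"grip":{"type":"array"}},"required":["slide","spin","grip"]}

```bash
mkdir -p pics; cat > h.py <<'E'
import numpy as np, cv2
from station import *
def snap(cam,name):
    c=capture(cam); cv2.imwrite(f'pics/{name}.png',c['pixels']); return c
def unproj(c,u,v,d=None):
    d=c['depth'][int(round(v)),int(round(u))] if d is None else d
    p=np.array([(u-c['cx'])/c['fx']*d,(v-c['cy'])/c['fy']*d,d]); return c['R'].T@(p-c['t'])
def proj(c,X):
    p=c['R']@np.array(X)+c['t']; return np.array([c['fx']*p[0]/p[2]+c['cx'],c['fy']*p[1]/p[2]+c['cy']])
E
python3 - <<'E'
from h import *
np.set_printoptions(precision=4,suppress=True)
cs={n:snap(n,n+'0') for n in('top','side')}
import pickle; pickle.dump(cs,open('c0.pkl','wb'))
print(finger_overhang, sense())
for n in cs:
  print(n,'campos',-cs[n]['R'].T@cs[n]['t'])
  for t in ['round_boss','seat','flap_handle','flap_hinge','flap_edge','blade_tip','filler_box']:
    for r in tip_of(t,n)[:4]: print(t,np.array(r['point']),round(r['conf'],2),proj(cs[n],r['point']))
E
```

```text
0.025 {'time_s': 0.1, 'joints': array([-52.1046,  22.086 ,   0.3883,  -0.0242, -68.4103, -14.8175]), 'joint_velocities': array([ 0.0088, -0.0889,  0.2793,  0.2453,  0.0207,  0.0228]), 'effort': array([ -0.0004, -39.169 ,  18.7936,   4.2319,   0.0135,  -0.0001]), 'tcp_pos': array([ 0.2448, -0.5745,  0.2466]), 'ee_rot': array([[-0.92  , -0.3918, -0.0008],
       [-0.3918,  0.92  ,  0.0017],
       [ 0.0001,  0.0019, -1.    ]]), 'wrist_force': array([ 0.9922, -0.3249,  0.0884]), 'moment': array([-0.0273, -0.0221, -0.0306]), 'gripper_force': 0.0, 'gripper_width': 1.000636058742722}
top campos [ 0.2345 -0.0216  1.4916]
round_boss [ 0.2666 -0.2489 -0.0031] 0.68 [310.6457 260.2372]
round_boss [0.5616 0.3297 0.2305] 0.62 [152.3868 167.1528]
round_boss [ 0.2753 -0.3375  0.0008] 0.43 [333.583  258.5691]
seat [0.4663 0.186  0.1005] 0.87 [197.9994 202.058 ]
flap_handle [0.5559 0.1797 0.1479] 0.9 [199.283  175.6816]
flap_hinge [0.7034 0.1768 0.1011] 0.82 [203.8234 141.2528]
flap_hinge [0.5757 0.1781 0.0002] 0.25 [204.9465 179.5847]
flap_edge [0.5379 0.3127 0.0991] 0.85 [165.4259 182.4211]
blade_t
[... 279 characters left out ...]
ss [ 0.2818 -0.3391  0.0013] 0.67 [254.6834 290.4138]
round_boss [ 0.2029 -0.3802  0.0002] 0.62 [238.7245 310.0679]
round_boss [ 0.4002 -0.3269  0.0041] 0.42 [284.0328 273.2125]
seat [0.4672 0.1867 0.099 ] 0.89 [227.5695 178.6068]
seat [0.5342 0.31   0.101 ] 0.18 [228.1025 163.521 ]
flap_handle [0.5547 0.1782 0.1487] 0.72 [246.2954 163.7547]
flap_hinge [0.7082 0.1708 0.0997] 0.63 [277.2219 166.0625]
flap_edge [0.5342 0.3096 0.1007] 0.61 [228.1468 163.6135]
blade_tip [0.7071 0.1697 0.1003] 0.57 [277.1577 166.0939]
blade_tip [0.5633 0.3288 0.2312] 0.39 [230.4832 133.8487]
filler_box [ 0.5702  0.1777 -0.0046] 0.83 [250.2619 193.984 ]
filler_box [ 0.4845 -0.2919 -0.0004] 0.68 [298.3924 259.0756]
```

View pics/top0.png

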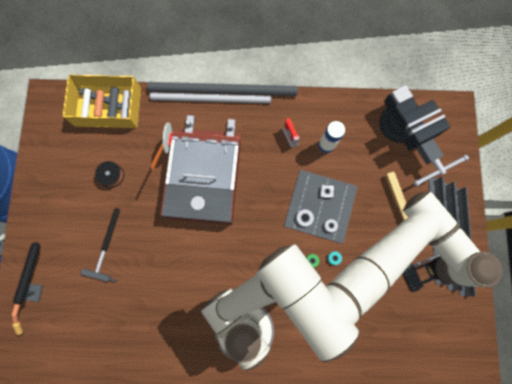

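View pics/side0.png

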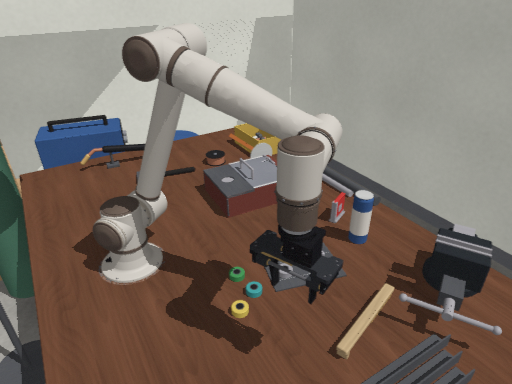

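The top view shows the layout plate with the wide boss at (305,217), the square one at (327,191) and probably the round one at (331,226). The box's seat is at (198,203), the handle at (197,180) and the orange blade at about (152,167). The green, turquoise and yellow rings are off the plate. Next I refine these by pixel fitting.

```bash
python3 - <<'E'
from h import *
import pickle
np.set_printoptions(precision=4,suppress=True)
cs=pickle.load(open('c0.pkl','rb')); c=cs['top']; im=c['pixels']
a=cv2.resize(im[165:245,280:360],(480,480),interpolation=cv2.INTER_CUBIC); b=cv2.resize(im[115:230,130:245],(480,480),interpolation=cv2.INTER_CUBIC)[:, :480]
cv2.imwrite('pics/crop1.png',np.hstack([a,b][:1]+[cv2.resize(b,(320,320)) if 0 else b])[:, :960] if 0 else cv2.resize(np.hstack([a,b]),(800,400)))
# bosses: bright pixels at plate
g=cv2.cvtColor(im,cv2.COLOR_BGR2GRAY)
def blob(u0,v0,r,z,thr):
    S=6; x0,y0=u0-r,v0-r
    p=cv2.resize(g[y0:v0+r+1,x0:u0+r+1],None,fx=S,fy=S,interpolation=cv2.INTER_CUBIC)
    n,l,s,ce=cv2.connectedComponentsWithStats((p>thr).astype(np.uint8))
    i=1+np.argmax(s[1:,4]); cnt,_=cv2.findContours((l==i).astype(np.uint8),cv2.RETR_EXTERNAL,cv2.CHAIN_APPROX_NONE)
    (cx,cy),rad=cv2.minEnclosingCircle(max(cnt,key=len)); M=cv2.moments(cv2.convexHull(max(cnt,key=len)))
    u=(M['m10']/M['m00']+.5)/S-.5+x0; v=(M['m01']/M['m00']+.5)/S-.5+y0
    A=np.sqrt(M['m00']/np.pi)*2/S
    ray=unproj(c,u,v,1.); o=-c['R'].T@c['t']; d=ray-o; X=o+d*(z-o[2])/d[2]
    return (u,v),X,A/c['fx']*(o[2]-z)
for n,(u,v,z,t) in dict(wide=(305,217,.027,140),sq=(327,191,.027,140),rnd=(331,226,.027,140),seat=(198,203,.1,140)).items():
    print(n,blob(u,v,13,z,t), g[v-8:v+9,u].tolist())
for n in cs:
  cc=cs[n]; hsv=cv2.cvtColor(cc['pixels'],cv2.COLOR_BGR2HSV)
  m=(hsv[...,0]>4)&(hsv[...,0]<18)&(hsv[...,1]>170)&(hsv[...,2]>130)
  V,U=np.nonzero(m); P=np.array([unproj(cc,u,v) for u,v in zip(U,V)])
  k=(abs(P[:,0]-.62)<.13)&(abs(P[:,1]-.33)<.05)&(P[:,2]>.1)
  print(n); print(np.c_[U[k],V[k],P[k]])
E
```

```text
wide ((305.0351512840071, 217.22179897428265), array([ 0.4304, -0.2227,  0.027 ]), np.float64(0.0688429955846063)) [170, 210, 225, 207, 154, 88, 60, 53, 54, 55, 51, 68, 110, 168, 212, 223, 201]
sq ((327.1988618473449, 190.59214498712748), array([ 0.5388, -0.3102,  0.027 ]), np.float64(0.05633542066410978)) [133, 140, 176, 219, 215, 162, 99, 58, 50, 76, 128, 190, 224, 212, 147, 80, 79]
rnd ((331.2969519985399, 225.02780312709132), array([ 0.4027, -0.3248,  0.027 ]), np.float64(0.053838476370220205)) [136, 176, 215, 215, 175, 113, 69, 55, 67, 103, 164, 215, 223, 192, 131, 99, 104]
seat ((197.377617170981, 202.54015394858783), array([0.4645, 0.1883, 0.1   ]), np.float64(0.05430474929250399)) [133, 180, 214, 221, 223, 222, 221, 220, 223, 220, 221, 222, 221, 213, 177, 134, 109]
top
[[161.     146.       0.6618   0.3251   0.1565]
 [160.     147.       0.6576   0.3282   0.1575]
 [161.     147.       0.6614   0.3276   0.1458]
 [160.     148.       0.6529   0.3272   0.1603]
 [161.     148.       0.6564   0.3264   0.1494]
 [159.     149.       0.6472   0.329    0.1659]
 [160.     149.       0.
[... 6146 characters left out ...]
  0.6574   0.3215   0.1586]
 [246.     146.       0.6348   0.3192   0.1598]
 [247.     146.       0.6399   0.319    0.1587]
 [248.     146.       0.6478   0.3235   0.1552]
 [249.     146.       0.65     0.3182   0.1566]
 [250.     146.       0.652    0.3124   0.1582]
 [251.     146.       0.6667   0.3286   0.1489]
 [247.     147.       0.6389   0.3174   0.1545]
 [248.     147.       0.6479   0.3239   0.15  ]
 [249.     147.       0.6498   0.3181   0.1517]
 [250.     147.       0.6548   0.3175   0.1507]
 [251.     147.       0.6631   0.3226   0.1469]
 [249.     148.       0.6516   0.3214   0.1451]
 [250.     148.       0.6561   0.3199   0.1445]
 [251.     148.       0.6618   0.3205   0.143 ]]
```

View pics/crop1.png

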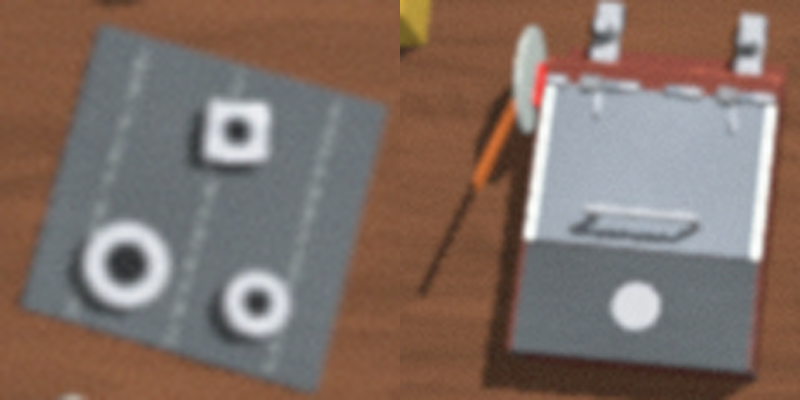

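The crop settles it: the right-hand disc on the plate (54 mm fitted, about half-way between the two others) is the round boss at (0.403,-0.325). The wide one measures 69 mm. The orange blade slopes at about 0.69 rad. I move over the round boss.

Call:
servo_tool(
  slide=[
    [-0.025, 0.017, 0.01],
    [-0.05, 0.034, 0.02],
    [-0.075, 0.052, 0.03],
    [-0.1, 0.069, 0.04],
    [-0.125, 0.086, 0.05],
  ],
  spin=[0, 0, 0, 0, 0],
  grip=[0, 0, 0, 0, 0],
)

```text
time_s: 1.22
tcp_pos: [0.3267, -0.4457, 0.1973]
ee_rot: [[-0.92, -0.392, 0.0], [-0.392, 0.92, -0.0], [-0.0, -0.0, -1.0]]
wrist_force: [1.7, 1.5, -0.5]
gripper_width: 1.0
gripper_force: 0.0
```

Call:
servo_tool(
  slide=[
    [-0.025, 0.017, 0.01],
    [-0.05, 0.034, 0.02],
    [-0.075, 0.052, 0.03],
    [-0.1, 0.069, 0.04],
    [-0.118, 0.082, 0.05],
  ],
  spin=[0, 0, 0, 0, 0],
  grip=[0, 0, 0, 0, 0],
)

```text
time_s: 1.63
tcp_pos: [0.4039, -0.3235, 0.1475]
ee_rot: [[-0.919, -0.393, 0.001], [-0.393, 0.919, -0.0], [-0.001, -0.001, -1.0]]
wrist_force: [0.6, -0.1, -0.2]
gripper_width: 1.002
gripper_force: 0.0
```

Call:
servo_tool(
  slide=[
    [0, 0, 0],
    [0, 0, 0],
    [0, 0, 0],
    [0, 0, 0],
    [0, 0, 0],
  ],
  spin=[0, 0, 0, 0, 0],
  grip=[0, 0, 0, 0, 0],
)

```text
time_s: 2.05
tcp_pos: [0.4025, -0.326, 0.148]
ee_rot: [[-0.921, -0.391, 0.001], [-0.391, 0.921, -0.0], [-0.001, -0.001, -1.0]]
wrist_force: [-0.2, 0.1, 0.4]
gripper_width: 1.001
gripper_force: 0.0
```

```bash
cat > go.py <<'E'
from h import *
import sys
np.set_printoptions(precision=4,suppress=True)
s=sense(); T=np.array([float(x) for x in sys.argv[1:4]])
print(s['time_s'],'tcp',s['tcp_pos'],'F',s['wrist_force'],'g',s['gripper_width'],s['gripper_force'])
print('slide',s['ee_rot'].T@(T-s['tcp_pos']),'yang',np.degrees(np.arctan2(s['ee_rot'][1,1],s['ee_rot'][0,1])),'J',s['joints'])
E
python3 - .4027 -.3248 .039 <<'E'
import runpy; runpy.run_path('go.py')
from h import *
c=snap('side','side1')
cv2.imwrite('pics/s1.png',cv2.resize(c['pixels'][180:340,200:400],(800,640))[:600])
E
```

```text
2.05 tcp [ 0.4025 -0.326   0.148 ] F [-0.2147  0.1194  0.3721] g 1.0007969194107535 0.0
slide [-0.0006  0.0011  0.109 ] yang 112.99708069685164 J [-21.0344  17.3624 -22.4903   0.0086 -50.0903 -45.974 ]
```

View pics/s1.png

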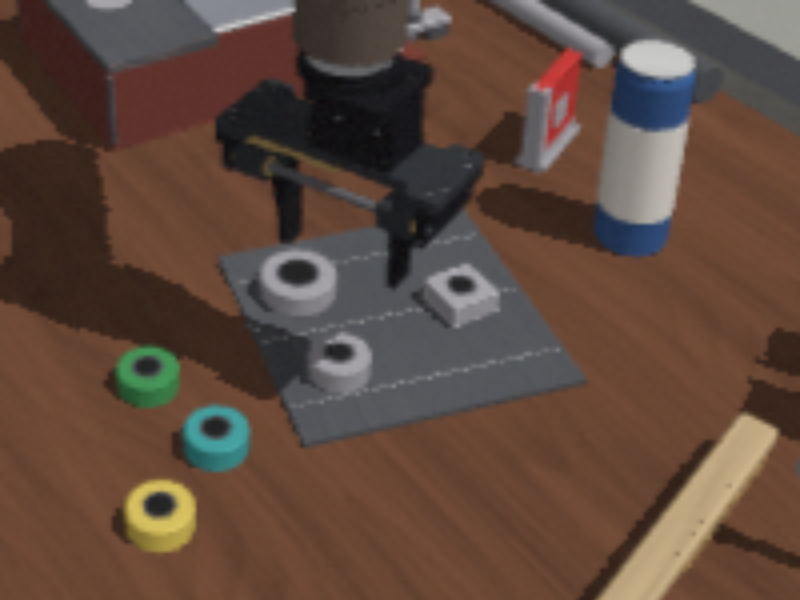

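The gripper stands centred over the round boss (crop pixel 340,360). Neither the wide nor the square boss is in the fingers' way, so I go down and grip.

Call:
servo_tool(
  slide=[
    [0, 0, 0.025],
    [0, 0, 0.05],
    [0, 0, 0.075],
    [0, 0, 0.095],
    [0, 0, 0.109],
  ],
  spin=[0, 0, 0, 0, 0],
  grip=[0, 0, 0, 0, 0],
)

```text
time_s: 2.52
tcp_pos: [0.4015, -0.3254, 0.0368]
ee_rot: [[-0.921, -0.391, -0.002], [-0.391, 0.921, 0.001], [0.001, 0.002, -1.0]]
wrist_force: [-0.1, 0.2, -0.6]
gripper_width: 0.998
gripper_force: 0.0
```

Call:
servo_tool(
  slide=[
    [0, 0, 0],
    [0, 0, 0],
    [0, 0, 0],
    [0, 0, 0],
    [0, 0, 0],
  ],
  spin=[0, 0, 0, 0, 0],
  grip=[0, 0, 0.3, 0.35, 0.4],
)

```text
time_s: 2.93
tcp_pos: [0.4034, -0.3255, 0.0398]
ee_rot: [[-0.92, -0.392, 0.002], [-0.392, 0.92, -0.001], [-0.002, -0.002, -1.0]]
wrist_force: [-0.9, 1.0, 0.5]
gripper_width: 0.852
gripper_force: 0.0
```

Call:
servo_tool(
  slide=[
    [0, 0, 0],
    [0, 0, 0],
    [0, 0, 0],
    [0, 0, 0],
    [0, 0, 0],
  ],
  spin=[0, 0, 0, 0, 0],
  grip=[0.5, 0.7, 1, 1, 1],
)

```text
time_s: 3.35
tcp_pos: [0.4029, -0.3252, 0.0388]
ee_rot: [[-0.92, -0.392, 0.0], [-0.392, 0.92, -0.0], [-0.0, -0.0, -1.0]]
wrist_force: [-0.1, -0.3, 1.9]
gripper_width: 0.565
gripper_force: 30.0
```

Call:
servo_tool(
  slide=[
    [0, 0, 0],
    [0, 0, 0],
    [0, 0, 0],
    [0, 0, 0],
    [0, 0, 0],
  ],
  spin=[0, 0, 0, 0, 0],
  grip=[1, 1, 1, 1, 1],
)

```text
time_s: 3.77
tcp_pos: [0.4029, -0.3252, 0.0388]
ee_rot: [[-0.92, -0.392, 0.0], [-0.392, 0.92, -0.0], [-0.0, -0.0, -1.0]]
wrist_force: [-0.5, 0.4, 4.3]
gripper_width: 0.561
gripper_force: 30.0
```

Call:
servo_tool(
  slide=[
    [0, 0, -0.02],
    [0, 0, -0.06],
    [0, 0, -0.1],
    [0, 0, -0.14],
    [0, 0, -0.16],
  ],
  spin=[0, 0, 0, 0, 0],
  grip=[1, 1, 1, 1, 1],
)

```text
time_s: 4.18
tcp_pos: [0.4038, -0.3258, 0.2025]
ee_rot: [[-0.92, -0.392, 0.005], [-0.392, 0.92, -0.003], [-0.004, -0.004, -1.0]]
wrist_force: [0.8, -1.2, -2.4]
gripper_width: 0.563
gripper_force: 30.0
```

Call:
servo_tool(
  slide=[
    [-0.01, 0.017, -0.01],
    [-0.027, 0.047, -0.02],
    [-0.045, 0.077, -0.03],
    [-0.062, 0.107, -0.04],
    [-0.079, 0.137, -0.04],
  ],
  spin=[0, 0, 0, 0, 0],
  grip=[1, 1, 1, 1, 1],
)

```text
time_s: 4.6
tcp_pos: [0.4217, -0.1667, 0.2392]
ee_rot: [[-0.92, -0.391, 0.001], [-0.391, 0.92, 0.0], [-0.001, -0.0, -1.0]]
wrist_force: [1.8, -0.7, -2.5]
gripper_width: 0.561
gripper_force: 30.0
```

Call:
servo_tool(
  slide=[
    [-0.017, 0.03, 0],
    [-0.035, 0.06, 0],
    [-0.052, 0.09, 0],
    [-0.07, 0.12, 0],
    [-0.087, 0.15, 0],
  ],
  spin=[0, 0, 0, 0, 0],
  grip=[1, 1, 1, 1, 1],
)

```text
time_s: 5.02
tcp_pos: [0.4417, 0.0056, 0.2372]
ee_rot: [[-0.92, -0.391, -0.003], [-0.391, 0.92, 0.0], [0.002, 0.001, -1.0]]
wrist_force: [0.9, 0.2, -3.0]
gripper_width: 0.561
gripper_force: 30.0
```

Call:
servo_tool(
  slide=[
    [-0.017, 0.03, 0],
    [-0.035, 0.06, 0],
    [-0.052, 0.09, 0],
    [-0.07, 0.12, 0],
    [-0.0926, 0.1602, 0],
  ],
  spin=[0, 0, 0, 0, 0],
  grip=[1, 1, 1, 1, 1],
)

```text
time_s: 5.43
tcp_pos: [0.4634, 0.1839, 0.237]
ee_rot: [[-0.92, -0.391, -0.003], [-0.391, 0.92, -0.001], [0.004, 0.0, -1.0]]
wrist_force: [0.8, 0.9, -3.3]
gripper_width: 0.558
gripper_force: 30.0
```

Call:
servo_tool(
  slide=[
    [0, 0, 0],
    [0, 0, 0],
    [0, 0, 0],
    [0, 0, 0],
    [0, 0, 0],
  ],
  spin=[5, 11, 17, 23, 26],
  grip=[1, 1, 1, 1, 1],
)

```text
time_s: 5.85
tcp_pos: [0.4637, 0.1829, 0.2366]
ee_rot: [[-0.998, 0.056, -0.004], [0.056, 0.998, -0.001], [0.004, -0.002, -1.0]]
wrist_force: [0.2, -0.1, -2.3]
gripper_width: 0.558
gripper_force: 30.0
```

```bash
python3 - .4655 .1875 .128 <<'E'
import runpy; runpy.run_path('go.py')
from h import *
c=snap('side','side2'); t=snap('top','top2')
import pickle; pickle.dump({'side':c,'top':t},open('c2.pkl','wb'))
for n in('side','top'):
  for k in('round_boss','seat','wide_boss'):
    for r in tip_of(k,n)[:3]: print(n,k,np.array(r['point']),r['conf'])
A=cv2.resize(c['pixels'][110:220,180:290],(400,400),interpolation=cv2.INTER_CUBIC);B=cv2.resize(t['pixels'][130:240,140:250],(400,400),interpolation=cv2.INTER_CUBIC)
cv2.imwrite('pics/v2.png',np.hstack([A,B]))
E
```

```text
5.85 tcp [0.4637 0.1829 0.2366] F [ 0.2164 -0.1096 -2.2711] g 0.5584199242338513 29.997981938067824
slide [-0.002   0.0048  0.1086] yang 86.80387281304469 J [  40.1852   10.3042  -17.7058   -0.0849  -62.2087 -133.3417]
side round_boss [ 0.2679 -0.2518  0.0023] 0.76
side round_boss [ 0.2813 -0.3379 -0.001 ] 0.67
side round_boss [ 0.2022 -0.38    0.0002] 0.52
side seat [0.4644 0.1854 0.0965] 0.85
side wide_boss [ 0.4306 -0.2243  0.0035] 0.83
side wide_boss [0.5838 0.558  0.004 ] 0.58
top round_boss [ 0.2038 -0.3873  0.0026] 0.66
top round_boss [ 0.2669 -0.2497 -0.005 ] 0.55
top round_boss [ 0.2771 -0.3406 -0.0014] 0.43
top seat [0.4667 0.1852 0.0993] 0.61
```

View pics/v2.png

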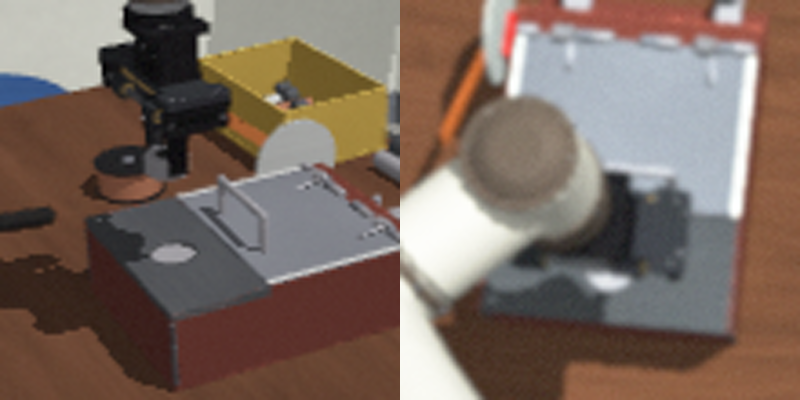

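The boss is held level above the box. The bright seat floor shows at crop pixel (172,253) in the side view, and the flap is shut. I refine the seat from both pictures.

```bash
python3 - <<'E'
from h import *
import pickle
from scipy.optimize import least_squares
np.set_printoptions(precision=4,suppress=True)
def edge(c,u0,v0,rx,ry,thr=None):
    g=cv2.cvtColor(c['pixels'],cv2.COLOR_BGR2GRAY); S=8; x0,y0=u0-rx,v0-ry
    p=cv2.resize(g[y0:v0+ry+1,x0:u0+rx+1],None,fx=S,fy=S,interpolation=cv2.INTER_CUBIC)
    thr=(np.percentile(p,97)+np.percentile(p,30))/2
    n,l,s,_=cv2.connectedComponentsWithStats((p>thr).astype(np.uint8)); i=l[p.shape[0]//2,p.shape[1]//2]
    k=max(cv2.findContours((l==i).astype(np.uint8),cv2.RETR_EXTERNAL,cv2.CHAIN_APPROX_NONE)[0],key=len)[:,0]
    return (k+.5)/S-.5+[x0,y0]
def toplane(c,P,z):
    o=-c['R'].T@c['t']; r=[]
    for u,v in P:
        d=unproj(c,u,v,1.)-o; r.append((o+d*(z-o[2])/d[2])[:2])
    return np.array(r)
for f,n,u,v in(('c0.pkl','top',198,203),('c0.pkl','side',227,179),('c2.pkl','side',227,179)):
    c=pickle.load(open(f,'rb'))[n]; P=edge(c,u,v,10,7 if n=='side' else 10)
    for z in(.1,.097,.094):
        Q=toplane(c,P,z); print(f,n,z,'range',Q.min(0),Q.max(0),'mid',(Q.min(0)+Q.max(0))/2,'mean',Q.mean(0))
        x=least_squares(lambda x:np.hypot(*(Q-x[:2]).T)-x[2],[*Q.mean(0),.026]).x; print('   circle',x)
E
```

```text
c0.pkl top 0.1 range [0.4394 0.1629] [0.49   0.2142] mid [0.4647 0.1886] mean [0.4646 0.1882]
   circle [0.4646 0.1884 0.0255]
c0.pkl top 0.097 range [0.4398 0.1633] [0.4906 0.2147] mid [0.4652 0.189 ] mean [0.4651 0.1887]
   circle [0.4651 0.1888 0.0255]
c0.pkl top 0.094 range [0.4403 0.1637] [0.4911 0.2152] mid [0.4657 0.1895] mean [0.4656 0.1891]
   circle [0.4656 0.1893 0.0256]
c0.pkl side 0.1 range [0.4377 0.1578] [0.4855 0.2033] mid [0.4616 0.1805] mean [0.462 0.18 ]
   circle [0.4617 0.1807 0.022 ]
c0.pkl side 0.097 range [0.44   0.1627] [0.488  0.2084] mid [0.464  0.1855] mean [0.4644 0.1851]
   circle [0.4641 0.1857 0.022 ]
c0.pkl side 0.094 range [0.4423 0.1676] [0.4906 0.2135] mid [0.4665 0.1905] mean [0.4669 0.1901]
   circle [0.4665 0.1907 0.0221]
c2.pkl side 0.1 range [0.4377 0.1578] [0.4855 0.2033] mid [0.4616 0.1805] mean [0.462 0.18 ]
   circle [0.4617 0.1807 0.022 ]
c2.pkl side 0.097 range [0.44   0.1627] [0.488  0.2084] mid [0.464  0.1855] mean [0.4644 0.185 ]
   circle [0.4641 0.1857 0.0221]
c2.pkl side 0.094 range [0.4423 0.1676] [0.4906 0.2135] mid [0.4665 0.1905] mean [0.4669 0.1901]
   circle [0.4666 0.1907 0.0221]
```

Call:
servo_tool(
  slide=[
    [-0.001, 0.004, 0.02],
    [-0.001, 0.004, 0.045],
    [-0.001, 0.004, 0.07],
    [-0.001, 0.004, 0.088],
    [-0.001, 0.004, 0.098],
  ],
  spin=[0, 0, 0, 0, 0],
  grip=[1, 1, 1, 1, 1],
)

```text
time_s: 6.67
tcp_pos: [0.4648, 0.1863, 0.1381]
ee_rot: [[-0.999, 0.051, -0.004], [0.051, 0.999, -0.002], [0.003, -0.002, -1.0]]
wrist_force: [0.3, -0.6, -3.6]
gripper_width: 0.556
gripper_force: 30.0
```

Call:
servo_tool(
  slide=[
    [0, 0, 0],
    [0, 0, 0],
    [0, 0, 0],
    [0, 0, 0],
    [0, 0, 0],
  ],
  spin=[0, 0, 0, 0, 0],
  grip=[1, 1, 1, 1, 1],
)

```text
time_s: 7.08
tcp_pos: [0.4665, 0.1876, 0.1416]
ee_rot: [[-0.999, 0.051, 0.002], [0.051, 0.999, 0.001], [-0.002, 0.002, -1.0]]
wrist_force: [0.2, -0.2, -3.7]
gripper_width: 0.565
gripper_force: 30.0
```

```bash
python3 - .465 .187 .137 <<'E'
import runpy; runpy.run_path('go.py')
from h import *
c=snap('side','side3'); t=snap('top','top3')
for k in('round_boss',):
  for n in('side','top'):
    for r in tip_of(k,n)[:5]: print(n,np.array(r['point']),r['conf'])
for X in([.465,.187,.103],[.465,.187,.125],[.465,.187,.1]): print(proj(c,X),proj(t,X))
A=cv2.resize(c['pixels'][140:210,190:260],(400,400),interpolation=cv2.INTER_CUBIC);B=cv2.resize(t['pixels'][165:235,160:230],(400,400),interpolation=cv2.INTER_CUBIC)
cv2.imwrite('pics/v3.png',np.hstack([A,B]))
E
```

```text
7.0833 tcp [0.4665 0.1876 0.1416] F [ 0.1867 -0.2253 -3.6639] g 0.5649227076071273 29.99931919388473
slide [ 0.0015 -0.0006  0.0046] yang 87.08518519592849 J [  40.4328   16.4528  -25.0119    0.0063  -48.3981 -133.3518]
side [ 0.2669 -0.2535  0.0025] 0.67
side [ 0.2019 -0.383  -0.    ] 0.64
side [ 0.2795 -0.3388 -0.0004] 0.52
side [0.4646 0.1834 0.1082] 0.48
side [ 0.5433 -0.3106  0.0049] 0.26
top [ 0.2678 -0.2546 -0.0005] 0.58
top [ 0.2052 -0.386   0.0005] 0.5
top [ 0.2791 -0.3404  0.0016] 0.48
[227.0218 177.8734] [197.6164 202.2823]
[226.7466 173.2211] [196.7689 201.2729]
[227.0591 178.5027] [197.73   202.4175]
```

View pics/v3.png

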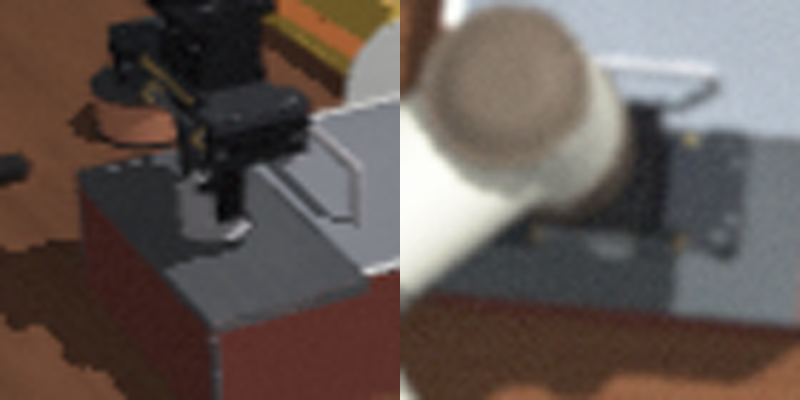

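Boss and seat line up in the side view (boss centre u≈227, seat u≈227). I lower it gently and watch the force.

Call:
servo_tool(
  slide=[
    [0, 0, 0.002],
    [0, 0, 0.004],
    [0, 0, 0.006],
    [0, 0, 0.007],
    [0, 0, 0.008],
  ],
  spin=[0, 0, 0, 0, 0],
  grip=[1, 1, 1, 1, 1],
)

```text
time_s: 7.7
tcp_pos: [0.4659, 0.1871, 0.1322]
ee_rot: [[-0.999, 0.051, -0.0], [0.051, 0.999, -0.0], [0.0, -0.0, -1.0]]
wrist_force: [-0.1, -0.6, -3.4]
gripper_width: 0.562
gripper_force: 30.0
```

Call:
servo_tool(
  slide=[
    [0, 0, 0.0005],
    [0, 0, 0.001],
    [0, 0, 0.0015],
    [0, 0, 0.002],
    [0, 0, 0.002],
  ],
  spin=[0, 0, 0, 0, 0],
  grip=[1, 1, 1, 1, 1],
)

```text
time_s: 8.12
tcp_pos: [0.466, 0.1872, 0.1305]
ee_rot: [[-0.999, 0.051, -0.0], [0.051, 0.999, -0.0], [0.0, -0.0, -1.0]]
wrist_force: [-0.1, 0.0, -2.6]
gripper_width: 0.563
gripper_force: 30.0
```

Call:
servo_tool(
  slide=[
    [0, 0, 0.0005],
    [0, 0, 0.001],
    [0, 0, 0.0015],
    [0, 0, 0.0015],
    [0, 0, 0.0015],
  ],
  spin=[0, 0, 0, 0, 0],
  grip=[1, 1, 1, 1, 1],
)

```text
time_s: 8.53
tcp_pos: [0.466, 0.1871, 0.129]
ee_rot: [[-0.999, 0.051, -0.0], [0.051, 0.999, -0.0], [0.0, -0.0, -1.0]]
wrist_force: [-1.0, 0.4, -3.2]
gripper_width: 0.562
gripper_force: 30.0
```

Call:
servo_tool(
  slide=[
    [0, 0, 0.0005],
    [0, 0, 0.001],
    [0, 0, 0.001],
    [0, 0, 0.001],
    [0, 0, 0.001],
  ],
  spin=[0, 0, 0, 0, 0],
  grip=[1, 1, 1, 1, 1],
)

```text
time_s: 8.95
tcp_pos: [0.466, 0.1872, 0.128]
ee_rot: [[-0.999, 0.051, 0.0], [0.051, 0.999, -0.0], [-0.0, -0.0, -1.0]]
wrist_force: [-0.2, 0.1, -3.9]
gripper_width: 0.558
gripper_force: 30.0
```

Call:
servo_tool(
  slide=[
    [0, 0, 0.0003],
    [0, 0, 0.0006],
    [0, 0, 0.0008],
    [0, 0, 0.0008],
    [0, 0, 0.0008],
  ],
  spin=[0, 0, 0, 0, 0],
  grip=[1, 1, 1, 1, 1],
)

```text
time_s: 9.37
tcp_pos: [0.4661, 0.1872, 0.1278]
ee_rot: [[-0.999, 0.051, 0.0], [0.051, 0.999, 0.0], [-0.0, 0.0, -1.0]]
wrist_force: [-2.8, -0.4, 3.8]
gripper_width: 0.563
gripper_force: 30.0
```

The boss touches down exactly at the expected height (0.1278), so it is home on the floor. I open slowly.

Call:
servo_tool(
  slide=[
    [0, 0, 0],
    [0, 0, 0],
    [0, 0, 0],
    [0, 0, 0],
    [0, 0, 0],
  ],
  spin=[0, 0, 0, 0, 0],
  grip=[0.4, 0.35, 0.3, 0.25, 0.2],
)

```text
time_s: 9.78
tcp_pos: [0.4662, 0.1872, 0.1272]
ee_rot: [[-0.999, 0.051, 0.0], [0.051, 0.999, 0.0], [-0.0, 0.0, -1.0]]
wrist_force: [-0.6, 0.2, -0.8]
gripper_width: 0.749
gripper_force: 0.0
```

Call:
servo_tool(
  slide=[
    [0, 0, 0],
    [0, 0, 0],
    [0, 0, 0],
    [0, 0, -0.003],
    [0, 0, -0.01],
  ],
  spin=[0, 0, 0, 0, 0],
  grip=[0.2, 0.2, 0.2, 0.2, 0.2],
)

```text
time_s: 10.2
tcp_pos: [0.4655, 0.1868, 0.1368]
ee_rot: [[-0.999, 0.051, -0.002], [0.051, 0.999, -0.001], [0.002, -0.001, -1.0]]
wrist_force: [0.4, -0.3, 0.2]
gripper_width: 0.803
gripper_force: 0.0
```

Call:
servo_tool(
  slide=[
    [0, 0, -0.02],
    [0, 0, -0.05],
    [0, 0, -0.08],
    [0, 0, -0.11],
    [0, 0, -0.13],
  ],
  spin=[0, 0, 0, 0, 0],
  grip=[0.2, 0.2, 0.2, 0.2, 0.2],
)

```text
time_s: 10.62
tcp_pos: [0.4668, 0.1875, 0.2713]
ee_rot: [[-0.999, 0.05, 0.005], [0.05, 0.999, 0.003], [-0.004, 0.003, -1.0]]
wrist_force: [-0.3, 0.5, -0.5]
gripper_width: 0.802
gripper_force: 0.0
```

Call:
servo_tool(
  slide=[
    [-0.03, 0, 0],
    [-0.06, 0, 0],
    [-0.09, 0, 0],
    [-0.09, 0, 0],
    [-0.09, 0, 0],
  ],
  spin=[-7, -14, -21, -28, -35],
  grip=[0.2, 0.2, 0.2, 0.2, 0.2],
)

```text
time_s: 11.03
tcp_pos: [0.5572, 0.1823, 0.2669]
ee_rot: [[-0.845, -0.535, -0.001], [-0.535, 0.845, -0.0], [0.001, -0.0, -1.0]]
wrist_force: [-0.1, 0.8, -0.6]
gripper_width: 0.8
gripper_force: 0.0
```

Call:
servo_tool(
  slide=[
    [0, 0, 0],
    [0, 0, 0],
    [0, 0, 0],
    [0, 0, 0],
    [0, 0, 0],
  ],
  spin=[-7, -14, -21, -28, -35],
  grip=[0.3, 0.3, 0.3, 0.3, 0.3],
)

```text
time_s: 11.45
tcp_pos: [0.5559, 0.1825, 0.268]
ee_rot: [[-0.384, -0.923, 0.001], [-0.923, 0.384, 0.0], [-0.0, -0.0, -1.0]]
wrist_force: [0.3, 0.7, -1.0]
gripper_width: 0.704
gripper_force: 0.0
```

Call:
servo_tool(
  slide=[
    [0, 0, 0],
    [0, 0, 0],
    [0, 0, 0],
    [0, 0, 0],
    [0, 0, 0],
  ],
  spin=[-7, -14, -20, -20, -20],
  grip=[0.3, 0.3, 0.3, 0.3, 0.3],
)

```text
time_s: 11.87
tcp_pos: [0.5559, 0.1825, 0.2678]
ee_rot: [[-0.054, -0.999, 0.0], [-0.999, 0.054, 0.0], [-0.0, -0.0, -1.0]]
wrist_force: [0.6, 0.4, 0.0]
gripper_width: 0.696
gripper_force: 0.0
```

```bash
python3 - .5555 .179 .142 <<'E'
import runpy; runpy.run_path('go.py')
from h import *
c=snap('side','side4'); t=snap('top','top4')
import pickle; pickle.dump({'side':c,'top':t},open('c4.pkl','wb'))
for k in('round_boss','flap_handle','flap_hinge','blade_tip'):
  for n in('side','top'):
    for r in tip_of(k,n)[:5]:
      if r['point'][1]>0: print(n,k,np.array(r['point']),r['conf'])
# boss top height
for v in range(170,182): print(v,[round(float(unproj(c,u,v)[2]),3) for u in range(218,238,2)])
A=cv2.resize(c['pixels'][110:210,180:280],(400,400),interpolation=cv2.INTER_CUBIC);B=cv2.resize(t['pixels'][130:230,140:240],(400,400),interpolation=cv2.INTER_CUBIC)
cv2.imwrite('pics/v4.png',np.hstack([A,B]))
E
```

```text
11.8667 tcp [0.5559 0.1825 0.2678] F [0.5575 0.4099 0.0183] g 0.6957186755652044 0.0
slide [0.0036 0.0003 0.1258] yang 176.92033225878262 J [ 34.0284  17.3692  -3.5344   0.0014 -69.0635 -37.1086]
side round_boss [0.4672 0.188  0.0942] 0.52
top round_boss [0.4619 0.1833 0.0944] 0.56
top flap_handle [0.554  0.181  0.1487] 0.77
side flap_hinge [0.7049 0.1717 0.1013] 0.72
top flap_hinge [0.7037 0.1755 0.1001] 0.7
side blade_tip [0.5609 0.3287 0.2277] 0.55
170 [0.099, 0.097, 0.1, 0.099, 0.101, 0.097, 0.1, 0.1, 0.103, 0.102]
171 [0.101, 0.101, 0.097, 0.096, 0.101, 0.099, 0.101, 0.099, 0.099, 0.1]
172 [0.098, 0.099, 0.103, 0.101, 0.102, 0.098, 0.1, 0.101, 0.1, 0.098]
173 [0.099, 0.098, 0.097, 0.1, 0.115, 0.114, 0.1, 0.099, 0.099, 0.102]
174 [0.098, 0.1, 0.099, 0.117, 0.116, 0.113, 0.113, 0.115, 0.099, 0.099]
175 [0.099, 0.102, 0.12, 0.117, 0.119, 0.115, 0.118, 0.115, 0.097, 0.1]
176 [0.099, 0.097, 0.118, 0.115, 0.114, 0.113, 0.121, 0.115, 0.096, 0.1]
177 [0.101, 0.1, 0.114, 0.115, 0.118, 0.117, 0.115, 0.115, 0.098, 0.1]
178 [0.1, 0.1, 0.108, 0.116, 0.116, 0.117, 0.114, 0.114, 0.101, 0.102]
179 [0.098, 0.099, 0.106, 0.11, 0.11, 0.111, 0.105, 0.104, 0.102, 0.1]
180 [0.099, 0.099, 0.105, 0.105, 0.107, 0.107, 0.105, 0.098, 0.1, 0.099]
181 [0.101, 0.101, 0.101, 0.101, 0.104, 0.101, 0.101, 0.1, 0.099, 0.097]
```

View pics/v4.png

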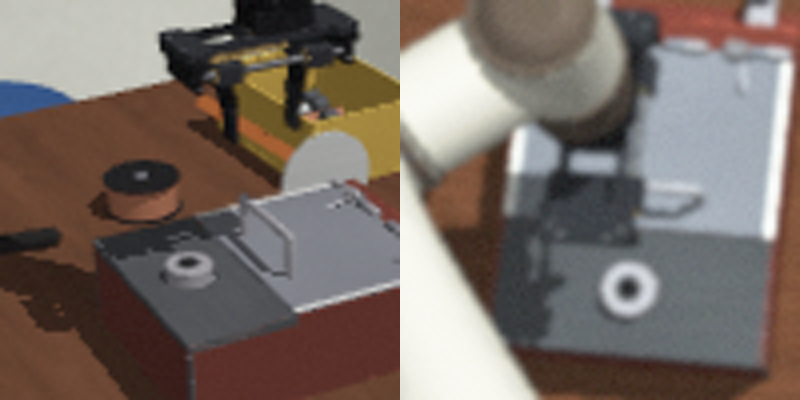

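The boss sits flat in the seat: its top reads 0.116 in depth, that is 16 mm proud of the deck. The flap is still shut. The gripper stands above the handle bar (crop 265,235) with its jaws across it, so I lower onto the bar and grip.

Call:
servo_tool(
  slide=[
    [0.001, 0, 0.025],
    [0.001, 0, 0.055],
    [0.001, 0, 0.085],
    [0.001, 0, 0.105],
    [0.001, 0, 0.114],
  ],
  spin=[0, 0, 0, 0, 0],
  grip=[0.3, 0.3, 0.3, 0.3, 0.3],
)

```text
time_s: 12.78
tcp_pos: [0.5542, 0.1807, 0.1499]
ee_rot: [[-0.052, -0.999, -0.005], [-0.999, 0.052, -0.003], [0.003, 0.005, -1.0]]
wrist_force: [-0.7, -0.7, -0.6]
gripper_width: 0.702
gripper_force: 0.0
```

Call:
servo_tool(
  slide=[
    [0, 0, 0],
    [0, 0, 0],
    [0, 0, 0],
    [0, 0, 0],
    [0, 0, 0],
  ],
  spin=[0, 0, 0, 0, 0],
  grip=[0.3, 0.4, 0.5, 0.6, 0.7],
)

```text
time_s: 13.2
tcp_pos: [0.5565, 0.182, 0.1548]
ee_rot: [[-0.051, -0.999, 0.003], [-0.999, 0.051, 0.002], [-0.002, -0.002, -1.0]]
wrist_force: [-0.3, 0.2, 0.0]
gripper_width: 0.482
gripper_force: 0.0
```

Call:
servo_tool(
  slide=[
    [0, 0, 0],
    [0, 0, 0],
    [0, 0, 0],
    [0, 0, 0],
    [0, 0, 0],
  ],
  spin=[0, 0, 0, 0, 0],
  grip=[0.75, 0.8, 0.85, 0.9, 1],
)

```text
time_s: 13.62
tcp_pos: [0.5563, 0.1817, 0.1534]
ee_rot: [[-0.051, -0.999, 0.001], [-0.999, 0.051, 0.0], [-0.0, -0.001, -1.0]]
wrist_force: [8.8, -3.6, -3.5]
gripper_width: 0.114
gripper_force: 7.8
```

Call:
servo_tool(
  slide=[
    [0, 0, 0],
    [0, 0, 0],
    [0, 0, 0],
    [0, 0, 0],
    [0, 0, 0],
  ],
  spin=[0, 0, 0, 0, 0],
  grip=[1, 1, 1, 1, 1],
)

```text
time_s: 14.03
tcp_pos: [0.5564, 0.1816, 0.1533]
ee_rot: [[-0.051, -0.999, 0.001], [-0.999, 0.051, 0.0], [-0.0, -0.001, -1.0]]
wrist_force: [4.0, -0.5, -0.9]
gripper_width: 0.105
gripper_force: 30.0
```

The bar is gripped. Now the exact blade angle and the arc's numbers.

```bash
cat > blade.py <<'E'
from h import *
import pickle
H=np.array([.7062,.1735,.1015]); yaw=-.054
ex=np.array([np.cos(yaw),np.sin(yaw),0]); ey=np.array([-ex[1],ex[0],0])
def plane_pts(c,U,V,yb):
    o=-c['R'].T@c['t']; out=[]
    for u,v in zip(U,V):
        d=unproj(c,u,v,1.)-o; X=o+d*((yb-ey@(o-H))/(ey@d))
        out.append((-ex@(X-H),X[2]-H[2]))
    return np.array(out)
def blade(c,yb=.150):
    hsv=cv2.cvtColor(c['pixels'],cv2.COLOR_BGR2HSV).astype(int)
    m=(hsv[...,0]>3)&(hsv[...,0]<19)&(hsv[...,1]>160)&(hsv[...,2]>110)
    V,U=np.nonzero(m); Q=plane_pts(c,U,V,yb)
    r=np.hypot(*Q.T); a=np.arctan2(Q[:,1],Q[:,0]); k=(r>.07)&(r<.195)&(a>.35)&(a<.85)
    Q=Q[k]
    mu=Q.mean(0); w,E=np.linalg.eigh(np.cov((Q-mu).T)); e=E[:,1]*np.sign(E[0,1])
    off=(Q-mu)@E[:,0]
    # through-pivot angle, and slope, and perpendicular pivot offset
    return k.sum(), np.arctan2(e[1],e[0]), np.arctan2(mu[1],mu[0]), mu, off.min(),off.max()
E
python3 - <<'E'
from blade import *
np.set_printoptions(precision=4,suppress=True)
for f in('c0','c2','c4'):
  for n in('side','top'): 
    try: print(f,n,blade(pickle.load(open(f+'.pkl','rb'))[n]))
    except Exception as e: print(f,n,e)
r=np.hypot(.15,.0465);p=np.arctan2(.0465,.15)
for t in np.arange(0,.76,.05): print(round(t,2),np.array([0,-r*(np.cos(p)-np.cos(p+t)),-r*(np.sin(p+t)-np.sin(p))]))
E
```

```text
c0 side (np.int64(98), np.float64(0.6973470692209914), np.float64(0.6902109020622201), array([0.1019, 0.0841]), np.float64(-0.009819614360899035), np.float64(0.009637920394945081))
c0 top (np.int64(92), np.float64(0.7460368619073356), np.float64(0.7100768561105983), array([0.1038, 0.0892]), np.float64(-0.01683899397363917), np.float64(0.017740048617035296))
c2 side (np.int64(39), np.float64(0.7700478961264744), np.float64(0.692330751072937), array([0.0732, 0.0607]), np.float64(-0.00978267438094856), np.float64(0.010574650015753946))
c2 top (np.int64(95), np.float64(0.747582385359985), np.float64(0.7029062660258124), array([0.1035, 0.0877]), np.float64(-0.01778232574800201), np.float64(0.02011356217436343))
c4 side (np.int64(73), np.float64(0.6844888183930515), np.float64(0.6880171923504648), array([0.0961, 0.079 ]), np.float64(-0.009782428959015071), np.float64(0.009792803253322256))
c4 top zero-size array to reduction operation minimum which has no identity
0.0 [ 0. -0. -0.]
0.05 [ 0.     -0.0025 -0.0074]
0.1 [ 0.     -0.0054 -0.0147]
0.15 [ 0.     -0.0086 -0.0219]
0.2 [ 0.     -0.0122 -0.0289]
0.25 [ 0.     -0.0162 -0.0357]
0.3 [ 0.     -0.0204 -0.0423]
0.35 [ 0.     -0.025  -0.0486]
0.4 [ 0.     -0.0299 -0.0547]
0.45 [ 0.     -0.0352 -0.0606]
0.5 [ 0.     -0.0407 -0.0662]
0.55 [ 0.     -0.0464 -0.0715]
0.6 [ 0.     -0.0525 -0.0766]
0.65 [ 0.     -0.0587 -0.0813]
0.7 [ 0.     -0.0652 -0.0857]
0.75 [ 0.     -0.0719 -0.0898]blade.py:17: RuntimeWarning: Mean of empty slice.
  mu=Q.mean(0); w,E=np.linalg.eigh(np.cov((Q-mu).T)); e=E[:,1]*np.sign(E[0,1])
  ret = um.true_divide(
  avg = a.mean(axis, **keepdims_kw)
blade.py:17: RuntimeWarning: Degrees of freedom <= 0 for slice
  mu=Q.mean(0); w,E=np.linalg.eigh(np.cov((Q-mu).T)); e=E[:,1]*np.sign(E[0,1])
  c *= np.true_divide(1, fact)
  c *= np.true_divide(1, fact)
```

Call:
servo_tool(
  slide=[
    [0, -0.0025, -0.0074],
    [0, -0.0054, -0.0147],
    [0, -0.0086, -0.0219],
    [0, -0.0122, -0.0289],
    [0, -0.0162, -0.0357],
  ],
  spin=[0, 0, 0, 0, 0],
  grip=[1, 1, 1, 1, 1],
)

```text
time_s: 14.45
tcp_pos: [0.5703, 0.1806, 0.1863]
ee_rot: [[-0.052, -0.999, -0.006], [-0.999, 0.052, -0.001], [0.001, 0.006, -1.0]]
wrist_force: [3.0, 2.1, -11.2]
gripper_width: 0.102
gripper_force: 30.0
```

Call:
servo_tool(
  slide=[
    [0, -0.0042, -0.0066],
    [0, -0.0088, -0.0129],
    [0, -0.0137, -0.019],
    [0, -0.019, -0.0249],
    [0, -0.0245, -0.0305],
  ],
  spin=[0, 0, 0, 0, 0],
  grip=[1, 1, 1, 1, 1],
)

```text
time_s: 14.87
tcp_pos: [0.5947, 0.179, 0.2195]
ee_rot: [[-0.051, -0.999, -0.006], [-0.999, 0.051, -0.001], [0.002, 0.006, -1.0]]
wrist_force: [-6.2, 2.1, -8.6]
gripper_width: 0.103
gripper_force: 30.0
```

Call:
servo_tool(
  slide=[
    [0, -0.0057, -0.0053],
    [0, -0.0118, -0.0104],
    [0, -0.0167, -0.0142],
    [0, -0.0167, -0.0142],
    [0, -0.0167, -0.0142],
  ],
  spin=[0, 0, 0, 0, 0],
  grip=[1, 1, 1, 1, 1],
)

```text
time_s: 15.28
tcp_pos: [0.6111, 0.178, 0.2348]
ee_rot: [[-0.051, -0.999, -0.005], [-0.999, 0.051, -0.002], [0.002, 0.005, -1.0]]
wrist_force: [-8.4, 0.9, -3.6]
gripper_width: 0.104
gripper_force: 30.0
```

Call:
servo_tool(
  slide=[
    [0, 0, 0],
    [0, 0, 0],
    [0, 0, 0],
    [0, 0, 0],
    [0, 0, 0],
  ],
  spin=[0, 0, 0, 0, 0],
  grip=[1, 1, 1, 1, 1],
)

```text
time_s: 15.7
tcp_pos: [0.6108, 0.178, 0.2346]
ee_rot: [[-0.051, -0.999, -0.006], [-0.999, 0.051, -0.002], [0.002, 0.005, -1.0]]
wrist_force: [-8.6, 1.2, -3.3]
gripper_width: 0.106
gripper_force: 30.0
```

```bash
cat > meas.py <<'E'
from blade import *
import sys
np.set_printoptions(precision=4,suppress=True)
s=sense(); print(s['time_s'],s['tcp_pos'],s['wrist_force'],s['gripper_width'],s['gripper_force'])
B=s['tcp_pos']-np.array([0,0,.0053]); q=B-H; print('FK angle',np.arctan2(q[2],-ex@q)-np.arctan2(.0465,.15),'r',np.hypot(q[2],ex@q),'(.1570)')
nm=sys.argv[1]; cs={n:snap(n,n+nm) for n in('side','top')}; pickle.dump(cs,open('c'+nm+'.pkl','wb'))
for n in cs:
    print(n,'blade',blade(cs[n])) 
    for k in('flap_edge','flap_handle','blade_tip','round_boss'):
        for r in tip_of(k,n)[:4]:
            X=np.array(r['point'])
            if X[1]>.1: d=X-H; print(n,k,X,round(r['conf'],2),'ang',np.arctan2(d[2],-ex@d),'r',np.hypot(d[2],ex@d),'yb',ey@d)
    c=cs[n]; D=c['depth']; V,U=np.nonzero(D>0)
    Z=D[V,U]; P=np.c_[(U-c['cx'])/c['fx']*Z,(V-c['cy'])/c['fy']*Z,Z]; P=(P-c['t'])@c['R']
    L=np.c_[-(P-H)@ex,(P-H)@ey,P[:,2]-H[2]]
    a=np.arctan2(L[:,2],L[:,0]); r=np.hypot(L[:,0],L[:,2])
    k=(abs(L[:,1])<.12)&(r>.03)&(r<.175)&(abs(a-float(sys.argv[2]))<.12)
    A=L[k]
    for _ in range(5):
        co=np.linalg.lstsq(np.c_[A[:,0],A[:,1],np.ones(len(A))],A[:,2],rcond=None)[0]
        e=abs(np.c_[A[:,0],A[:,1],np.ones(len(A))]@co-A[:,2]); A=A[e<max(.004,2*np.median(e))]
    print(n,'flap plane angle',np.arctan(co[0]),'tilt',co[1],'at hinge',co[2],len(A))
E
python3 meas.py 5 .64
```

```text
15.7 [0.6108 0.178  0.2346] [-8.5553  1.1908 -3.2895] 0.10551098839000113 30.024515390396118
FK angle 0.6284111039053839 r 0.15950626562276535 (.1570)
side blade (np.int64(74), np.float64(0.6552317131453083), np.float64(0.6978581246449493), array([0.1109, 0.093 ]), np.float64(-0.008811787129387103), np.float64(0.009068606202886355))
side flap_edge [0.5709 0.3082 0.2036] 0.87 ang 0.6221304132350891 r 0.17519844240629998 yb 0.1272010054142907
side flap_edge [0.6048 0.1769 0.2261] 0.37 ang 0.8875223340613411 r 0.16066848586877192 yb -0.002077895241884978
side flap_handle [0.6084 0.175  0.2308] 0.59 ang 0.923527276505006 r 0.16208419231612162 yb -0.0037808201796041656
side flap_handle [0.466  0.185  0.0927] 0.53 ang -0.03657859174193555 r 0.24063153548258182 yb -0.0014812600362465143
side blade_tip [0.5612 0.3295 0.2267] 0.62 ang 0.685133182728861 r 0.19785828046807355 yb 0.1479464120897062
side blade_tip [0.5698 0.3047 0.2044] 0.62 ang 0.6228111838193562 r 0.17640378302918377 yb 0.12364673603857354
side blade_tip [0.5851 0.5596 0.0043] 0.56 ang -0.6010318123998619 r 0.1718851845134244 y
[... 374 characters left out ...]
5657184), np.float64(0.014370877222361066))
top flap_edge [0.5697 0.3097 0.2044] 0.63 ang 0.6215906855223472 r 0.17670421916007492 yb 0.1286340504338887
top flap_handle [0.6109 0.1758 0.2295] 0.88 ang 0.9308786777757649 r 0.15957216015175674 yb -0.002847051896631221
top blade_tip [0.5853 0.5588 0.0009] 0.56 ang -0.6179736378455705 r 0.17363245911055594 yb 0.3782129415332335
top blade_tip [0.5618 0.331  0.2308] 0.4 ang 0.7026401660700148 r 0.20008209090191406 yb 0.14947660987699118
top round_boss [0.4591 0.1803 0.0956] 0.55 ang -0.023871776652235877 r 0.24717726238989182 yb -0.006546828044066633
top flap plane angle 0.612661361059469 tilt 0.00757453988215747 at hinge 9.212103870968363e-05 941
```

```bash
python3 - <<'E'
from h import *
import pickle
c=pickle.load(open('c5.pkl','rb'))
A=cv2.resize(c['side']['pixels'][115:185,215:285],(400,400),interpolation=cv2.INTER_CUBIC);B=cv2.resize(c['top']['pixels'][130:200,140:210],(400,400),interpolation=cv2.INTER_CUBIC)
cv2.imwrite('pics/v5.png',np.hstack([A,B]))
E
```

```text
(no output)
```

View pics/v5.png

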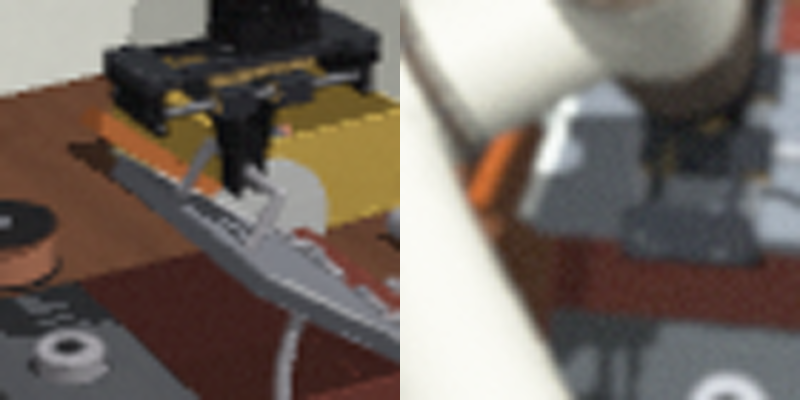

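The side view shows the flap's front corner at (115,150) in the crop, below the blade tip at (95,115). The flap still has to rise a little. I check the measuring bias with the shut-flap pictures.

```bash
python3 - <<'E'
from blade import *
np.set_printoptions(precision=4,suppress=True)
for f in('c0','c2','c4','c5'):
  for n in('side','top'):
    c=pickle.load(open(f+'.pkl','rb'))[n]; D=c['depth']; V,U=np.nonzero(D>0)
    Z=D[V,U]; P=np.c_[(U-c['cx'])/c['fx']*Z,(V-c['cy'])/c['fy']*Z,Z]; P=(P-c['t'])@c['R']
    L=np.c_[-(P-H)@ex,(P-H)@ey,P[:,2]-H[2]]; a0=.62 if f=='c5' else 0
    a=np.arctan2(L[:,2],L[:,0]); r=np.hypot(L[:,0],L[:,2])
    k=(abs(L[:,1])<.12)&(r>.03)&(r<.17)&(abs(a-a0)<.12)
    A=L[k]
    for _ in range(6):
        M=np.c_[A[:,0],A[:,1],np.ones(len(A))]; co=np.linalg.lstsq(M,A[:,2],rcond=None)[0]
        e=abs(M@co-A[:,2]); A=A[e<max(.004,2*np.median(e))]
    print(f,n,'ang',np.arctan(co[0]),co,len(A))
    # blade by 3D depth: slope with orange mask
    hsv=cv2.cvtColor(c['pixels'],cv2.COLOR_BGR2HSV).astype(int)[V,U]
    k=(hsv[:,0]>3)&(hsv[:,0]<19)&(hsv[:,1]>160)&(hsv[:,2]>110)&(abs(L[:,1]-.15)<.012)&(r>.07)&(r<.195)&(a>.4)&(a<.85)
    if k.sum()>20: print('    blade3d thru pivot',np.median(a[k]),np.percentile(a[k],[5,95]),'yb',np.median(L[k,1]),k.sum())
E
```

```text
c0 side ang -0.0019039055351248889 [-0.0019  0.0006  0.0014] 690
    blade3d thru pivot 0.6917643775405536 [0.6312 0.7552] yb 0.14552504260208388 81
c0 top ang 0.001469450883450179 [ 0.0015 -0.0001 -0.0001] 1727
    blade3d thru pivot 0.7159406297026019 [0.6268 0.7774] yb 0.1506292609084644 58
c2 side ang -0.0005041603418509457 [-0.0005 -0.      0.0013] 724
    blade3d thru pivot 0.7037436387347139 [0.633  0.7768] yb 0.14560081808473796 32
c2 top ang -0.0002957362497380913 [-0.0003 -0.0004  0.0002] 1304
    blade3d thru pivot 0.7076718807977862 [0.6226 0.764 ] yb 0.15071387603014674 60
c4 side ang -0.0025579297663791065 [-0.0026 -0.0008  0.0015] 723
    blade3d thru pivot 0.6925618710245055 [0.628 0.764] yb 0.14527035420389126 64
c4 top ang -0.002014454381088794 [-0.002   0.0006  0.0002] 1081
c5 side ang 0.6160083991768115 [0.7079 0.0085 0.0011] 178
    blade3d thru pivot 0.6964983165435259 [0.6512 0.7556] yb 0.1459807514369959 63
c5 top ang 0.6164531320007152 [ 0.7086  0.0078 -0.0004] 925
    blade3d thru pivot 0.6976400468824868 [0.6297 0.751 ] yb 0.1507139249724265 35
```

Call:
servo_tool(
  slide=[
    [0, -0.002, -0.0015],
    [0, -0.004, -0.003],
    [0, -0.006, -0.0044],
    [0, -0.008, -0.0057],
    [0, -0.0099, -0.0069],
  ],
  spin=[0, 0, 0, 0, 0],
  grip=[1, 1, 1, 1, 1],
)

```text
time_s: 16.62
tcp_pos: [0.6202, 0.1774, 0.2415]
ee_rot: [[-0.051, -0.999, -0.007], [-0.999, 0.051, -0.002], [0.003, 0.007, -1.0]]
wrist_force: [-10.4, 1.4, -3.6]
gripper_width: 0.104
gripper_force: 30.0
```

Call:
servo_tool(
  slide=[
    [0, 0, 0],
    [0, 0, 0],
    [0, 0, 0],
    [0, 0, 0],
    [0, 0, 0],
  ],
  spin=[0, 0, 0, 0, 0],
  grip=[1, 1, 1, 1, 1],
)

```text
time_s: 17.03
tcp_pos: [0.6204, 0.1774, 0.2416]
ee_rot: [[-0.051, -0.999, -0.006], [-0.999, 0.051, -0.002], [0.002, 0.006, -1.0]]
wrist_force: [-10.3, 1.9, -3.0]
gripper_width: 0.106
gripper_force: 30.0
```

```bash
python3 meas.py 6 .69; python3 - <<'E'
from h import *
import pickle
c=pickle.load(open('c6.pkl','rb'))
A=cv2.resize(c['side']['pixels'][115:185,215:285],(400,400),interpolation=cv2.INTER_CUBIC);B=cv2.resize(c['top']['pixels'][130:200,140:210],(400,400),interpolation=cv2.INTER_CUBIC)
cv2.imwrite('pics/v6.png',np.hstack([A,B]))
E
```

```text
17.0333 [0.6204 0.1774 0.2416] [-10.2676   1.9066  -2.9818] 0.1061886717346743 30.027387142181396
FK angle 0.7027688904962952 r 0.15989090304915668 (.1570)
side blade (np.int64(47), np.float64(0.6087312004815418), np.float64(0.7081822756208963), array([0.1175, 0.1007]), np.float64(-0.006807131812231289), np.float64(0.01128124314757362))
side flap_edge [0.5745 0.307  0.2122] 0.61 ang 0.673549338995486 r 0.17747093287611893 yb 0.12619706012455323
side flap_handle [0.6175 0.1745 0.233 ] 0.57 ang 0.9777670144546078 r 0.15857674485364065 yb -0.0037889301423163525
side blade_tip [0.562  0.3291 0.2281] 0.61 ang 0.6932255913293184 r 0.19811537167176593 yb 0.14759017415586323
side round_boss [0.4637 0.1854 0.096 ] 0.55 ang -0.02264955907062429 r 0.24285109760020784 yb -0.0012059827421427311
side flap plane angle 0.6458415651314305 tilt 0.01013387027638141 at hinge 0.005346474016068993 98
top blade (np.int64(73), np.float64(0.8333135381915243), np.float64(0.7070878110703839), array([0.1005, 0.0858]), np.float64(-0.01893371951252584), np.float64(0.017582506206202508))
top flap_edge [0.578  0.3093 0.2112] 0.69 ang 0.6811315732891834 r 0.17421754910722972 yb 0.12868261569874162
top flap_handle [0.621  0.1763 0.2346] 0.95 ang 1.0012543256800361 r 0.15804822197138793 yb -0.0018026457452577317
top blade_tip [0.5613 0.3309 0.2306] 0.46 ang 0.7002851224257034 r 0.2003302936922947 yb 0.1493497687616522
top round_boss [0.4626 0.1824 0.097 ] 0.6 ang -0.018461313020782247 r 0.24376682309416664 yb -0.004260980940730146
top flap plane angle 0.6825397136178787 tilt 0.008727950043626156 at hinge 0.0006445946748498108 823
```

View pics/v6.png

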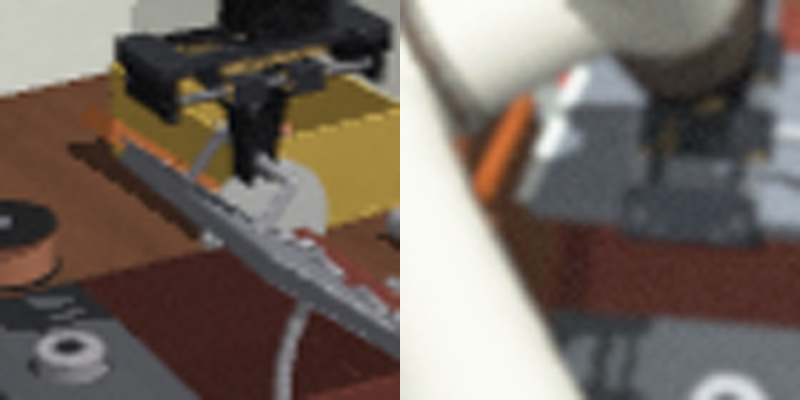

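```bash
python3 - <<'E'
from blade import *
from scipy.optimize import least_squares
p=np.array([(.5564,.1816,.1533),(.5703,.1806,.1863),(.5947,.179,.2195),(.6111,.178,.2348),(.6108,.178,.2346),(.6202,.1774,.2415),(.6204,.1774,.2416)])
x=-(p-H)@ex; z=p[:,2]-H[2]; r=np.hypot(.15,.0465); f0=np.arctan2(.0465,.15)
for idx in([0,1,2,3,4,5,6],[0,3,4,5,6],[1,2,3,4,5,6]):
    s=least_squares(lambda c:np.hypot(x[idx]-c[0],z[idx]-c[1])-r,[0,.005]); c=s.x
    print(c,s.fun*1e3,np.arctan2(z-c[1],x-c[0])-f0)
c=pickle.load(open('c6.pkl','rb'))['side']
for th in(.66,.68,.70,.72):
    ct,st=np.cos(th),np.sin(th); X=H-ex*(.178*ct+.0015*-st)+ey*.126+np.array([0,0,.178*st+.0015*ct])
    q=proj(c,X); print(th,q,(q-[215,115]+.5)*400/70)
# blade predicted vs. mask upper/lower edges in c0
c=pickle.load(open('c0.pkl','rb'))['side']
for yb in(.1485,.150): print(yb,blade(c,yb)[1:3])
E
```

```text
[-0.00147115  0.00949215] [ 0.24470397 -0.22064263 -0.30418923  0.03905275  0.06619334  0.1150597
  0.08699609] [-0.02826642  0.2002926   0.4640493   0.60723586  0.60494955  0.67927056
  0.68068058]
[-0.00119711  0.00939077] [ 0.0081346  -0.04944432 -0.02294038  0.04683878  0.01917598] [-0.02717531  0.20170053  0.46572781  0.6090091   0.60672119  0.68107877
  0.68248972]
[-0.00209522  0.01000278] [ 0.0833343  -0.20530085  0.0227438   0.05172736  0.04076051  0.01156494] [-0.03244814  0.19553469  0.45894514  0.60210328  0.59981767  0.6741603
  0.67557006]
0.66 [235.06275918 139.06014271] [117.501481   140.34367262]
0.68 [235.49437511 138.37693378] [119.96785777 136.43962162]
0.7 [235.93791574 137.70053651] [122.50237566 132.57449436]
0.72 [236.39317698 137.03128299] [125.10386844 128.75018852]
0.1485 (np.float64(0.6918560478341087), np.float64(0.6909700648775438))
0.15 (np.float64(0.6973470692209914), np.float64(0.6902109020622201))
```

The flap reads about 0.683 (plane fit and arc fit agree) and the blade about 0.694. A small raise remains.

Call:
servo_tool(
  slide=[
    [0, -0.0004, -0.0003],
    [0, -0.0008, -0.0006],
    [0, -0.0014, -0.0009],
    [0, -0.0014, -0.0009],
    [0, -0.0014, -0.0009],
  ],
  spin=[0, 0, 0, 0, 0],
  grip=[1, 1, 1, 1, 1],
)

```text
time_s: 17.95
tcp_pos: [0.6217, 0.1773, 0.2425]
ee_rot: [[-0.051, -0.999, -0.007], [-0.999, 0.051, -0.002], [0.002, 0.007, -1.0]]
wrist_force: [-9.0, 0.7, -2.5]
gripper_width: 0.104
gripper_force: 30.0
```

Call:
servo_tool(
  slide=[
    [0, 0, 0],
    [0, 0, 0],
    [0, 0, 0],
    [0, 0, 0],
    [0, 0, 0],
  ],
  spin=[0, 0, 0, 0, 0],
  grip=[1, 1, 1, 1, 1],
)

```text
time_s: 18.37
tcp_pos: [0.6216, 0.1773, 0.2425]
ee_rot: [[-0.051, -0.999, -0.007], [-0.999, 0.051, -0.002], [0.002, 0.007, -1.0]]
wrist_force: [-10.0, 2.1, -3.5]
gripper_width: 0.104
gripper_force: 30.0
```

Call:
servo_tool(
  slide=[
    [0, 0, 0],
    [0, 0, 0],
    [0, 0, 0],
    [0, 0, 0],
    [0, 0, 0],
  ],
  spin=[0, 0, 0, 0, 0],
  grip=[1, 1, 1, 1, 1],
)

```text
time_s: 18.78
tcp_pos: [0.6217, 0.1773, 0.2425]
ee_rot: [[-0.051, -0.999, -0.007], [-0.999, 0.051, -0.002], [0.002, 0.006, -1.0]]
wrist_force: [-9.5, 1.7, -3.3]
gripper_width: 0.103
gripper_force: 30.0
```

```bash
python3 meas.py 7 .69; python3 meas.py 8 .69 | grep -E "plane|edge|tip|handle"
```

```text
18.7833 [0.6217 0.1773 0.2425] [-9.5299  1.6902 -3.3115] 0.10277783034132962 30.027453303337097
FK angle 0.712673979212711 r 0.1599429122840476 (.1570)
side blade (np.int64(43), np.float64(0.6027573130800966), np.float64(0.7064864513737735), array([0.1192, 0.1018]), np.float64(-0.007054320251904511), np.float64(0.01118834130076426))
side flap_edge [0.5745 0.3083 0.2168] 0.74 ang 0.6932349767488749 r 0.18043004975454185 yb 0.1274951651850907
side flap_handle [0.6176 0.1756 0.2341] 0.6 ang 0.9818326403707829 r 0.15946761440403143 yb -0.0026851361766482037
side blade_tip [0.5624 0.3312 0.2246] 0.39 ang 0.6804011356224913 r 0.19567484346411348 yb 0.14970870260373875
side round_boss [0.4637 0.1869 0.0974] 0.47 ang -0.01687987187602202 r 0.24290437384862068 yb 0.00029183078924661677
side flap plane angle 0.6458331498936705 tilt 0.015747555528762683 at hinge 0.005872887158566872 89
top blade (np.int64(71), np.float64(0.8291330851633592), np.float64(0.7094113715208753), array([0.0989, 0.0849]), np.float64(-0.019383228380170252), np.float64(0.01703876520042445))
top flap_edge [0.5808 0.3056 0
[... 800 characters left out ...]
287498631314 r 0.20000490368456905 yb 0.15140352869773638
side flap plane angle 0.6460424301201468 tilt 0.014514240087785398 at hinge 0.005972320885165415 93
top flap_edge [0.584  0.3072 0.2147] 0.59 ang 0.7193407730635308 r 0.17180437685796054 yb 0.12690951931375316
top flap_handle [0.6211 0.1786 0.2351] 0.89 ang 1.002826557653918 r 0.15848258768897402 yb 0.0004993990455218733
top blade_tip [0.5794 0.3068 0.214 ] 0.52 ang 0.6990965422419806 r 0.17481799688049976 yb 0.12626182307684927
top blade_tip [0.5608 0.3325 0.229 ] 0.38 ang 0.6922708861994236 r 0.1997534176876035 yb 0.15092044964855444
top flap plane angle 0.6935395158326315 tilt 0.006882132419901471 at hinge 0.0002851126860838656 844
```

Flap 0.694 (plane) and 0.69–0.71 (corner) against the blade at 0.69–0.70: in line. The arm is still, the gripper holds the bar and the boss is seated, so I hand in.

```bash
python3 -c "
from station import *
print(finish_job())"
```

```text
the job is handed in; nothing more can be done
None
```

The round boss sits fully home in the seat and was released with the flap shut. The flap is now held still on its handle at about 0.694 rad, in line with the blade at about 0.69–0.70 rad by the camera, and the job was handed in at about 19 s.

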